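# Fit the spice grinder's bayonet lid and hold it at pulse

### The job

Pulse the spice grinder: let its loose lid down into the steel collar with the two lugs in the two notches until the flange rests on the rim, then twist the lid clockwise (seen from above) about 35 degrees against its spring, until its pointers are level with the round bosses on the collar. That is the pulse position, half way to the lock; do not let it click into the lock. Keep hold of the lid and finish while still holding it twisted at pulse, and leave the other things on the worktop where they are.

Things in the scene. Friction and masses are not known exactly. Their poses are not given: they have to be found in the camera images.
- lid_bar (a point): Middle of the grip bar of the loose black lid, 45 mm above the lid's lowest edge. Bar 66 mm long (along x), 16 mm wide (along y), free from 33 to 60 mm above the lowest edge; z is the lid's axis, up. The two lugs lie in line with the bar, at +x and -x, so a half turn makes no difference. Small pointer ridges on the flange at both ends of the bar.
- grinder_lid: The lid, about 0.15 kg, upright on the worktop; origin on its axis at its lowest edge, axes as lid_bar. Flange 104 mm across, underside 22 mm up; below it a skirt 79.6 mm across and two lugs 10 mm wide, 97 mm over both tips, 1 to 9 mm up. Lower edges are tapered.
- lid_seat (a point): Point on the lid's axis in the plane of the flange's underside, 22 mm above the lowest edge, 23 mm below the middle of the grip bar; it comes to lie on collar when the lid is seated.
- collar (a point): Centre of the grinder's rim, 125 mm above the worktop. z up; x runs through the two notches, at +x and -x (a half turn makes no difference). Bore 84 mm, notches 16 mm wide and 101 mm over both bottoms: 2 mm of play round the lid, 3 mm either side of a lug. Under the 10.5 mm ledge a channel for the lugs runs clockwise from each notch.
- grinder: Round black housing with steel bowl and collar, 113 mm across below, 108 at the collar, fixed to the worktop; origin under its axis, x and z as collar. Relief on the collar's outside, on both sides alike: a long rib at the notch, a round boss 35 degrees clockwise of it (pulse), a double rib at 64 degrees (lock).
- switch_ring (a joint): Turn of the spring-loaded ring in the collar, rad: 0 at rest, grows clockwise. The lugs meet its pins after about 0.08 rad, so lid turn = value + 0.08. Pulse is on from 0.37 to 0.72 (boss: 0.53). Its spring (0.05 N m at rest, 0.2 at pulse) turns the lid back if let go. From 0.80 spring plungers resist (0.7 N m in all); at about 0.94 the lid snaps past them into the lock.
- spice_jar: Bystander, loose: spice jar with dark cap, 44 mm across, 96 mm high; origin under its centre.
- pepper_mill: Bystander, loose: wooden pepper mill, 58 mm across, 170 mm high; origin under its centre.
- teaspoon: Bystander, loose: teaspoon, 139 x 30 x 10 mm; origin under its centre, long side along x.
- lemon: Bystander, loose: lemon, 78 x 55 x 56 mm; origin under its centre.

How it is judged:
By the outcome, as a careful person would: the job done as asked, in the order asked, and still so for the second after the job is handed in, while the arm keeps its last pose, push and grip.
It also fails if it takes over 48 s, if anything falls off the work surface, if the arm or the gripper's body presses on something with over 40 N, if the wrist force passes 120 N, or if a joint passes its speed limit or range.

### The arm

A 7-joint arm with a two-finger parallel gripper is mounted at the origin on a cart in front of the work surface, level with it; the furniture and walls round the work are solid. World frame = base frame: x ahead of the robot, y to its left, z up, the work surface at z = 0. Lengths are in m, angles in rad, forces in N, time in s.
With the tool pointing down it reaches from about 0.425 to 0.875 m from the base axis. Payload 4.7 kg.
Tool frame: the origin (TCP) lies at the very end of the fingers, on their centre line; the grasp point (between the pads) lies 19 mm behind it; z points along the fingers, y is the direction in which the jaws open and shut (so a half turn about z gives the same grasp; the last joint's range is limited). The gripper opens to 87 mm and grips with 3 to 60 N. Pads are 19 mm wide; open, the fingers measure 117 mm over their backs; the gripper's body (75 mm by 190 mm) begins 51 mm behind the grasp point.
Start: joints at [-1.156, 0.321, -0.07, 1.45, 0.023, 1.371, -0.057], TCP at [0.254, 0.598, 0.223] pointing down, gripper open.
Joint ranges: [-2.86, 2.86], [-0.3, 2.09], [-1.38, 1.24], [0.06, 2.45], [-1.56, 4.7], [0.09, 2.05], [-2.69, 2.69]. Speed limits (rad/s): [2.57, 2.57, 3.14, 3.14, 3.14, 3.14, 3.14].

### API

Orientations are given as a rotation vector (axis times angle).
In Python, from bench import ctrl gives the robot as it stands. The module is installed in compiled form; this text tells all that it offers.
- The arm moves only by the tool move_arm, never from a script. Its arguments are lists of equal length, an entry for each row: "dp": the shift along the tool's x, y, z in units of 30 mm (1.0 is 30 mm), a list of three; "turn": the turn about the tool's z in units of 5 degrees (1.0 is 5 degrees); "jaw": the opening, from -1 (shut) to 1 (fully open). A call has 1 to 5 rows; each row is the pose to reach, as a shift and turn from the pose commanded when the call began, along the tool's axes at that moment; what a row does not reach only later rows make up. A row lasts 1/10 s, in which the tool goes at most 50 mm and 8.59 degrees, less where a joint would pass 70% of its speed; a pose out of reach is approached as far as the arm can. A call with a gripper value outside its range is refused whole. The fingers move at their own pace and stop on an object; "grip_force" is the grip in N (left out, the last holds). Time passes only in rows, so rows that repeat a pose let the fingers close. It gives the time, the measured TCP pose, the force and the opening at its end, in the units of the state.
- ctrl.get_state(): the state, without advancing time (a new reading comes with each control period).
- ctrl.get_image(name): name is "scene" or "top" or "wrist"; returns the picture (480x640x3 uint8, red, green, blue); there is no depth.
- ctrl.camera_info(name): a dict with "intrinsics" (3x3 intrinsics, pixels), "extrinsics" (4x4, takes a point from world to camera coordinates). Camera axes: x right, y up, looking along -z (the intrinsics and any distortion apply to the point x, -y, -z); pixel columns grow to the right and rows downward; lengths in m; the calibration is good to about 2 mm. The wrist camera is an equidistant fisheye: a pixel r from the principal point sees the ray r / f radians off the axis. A picture is of the moment at which its call begins: read the wrist's pose just before it. camera_info takes no time and is no camera call; for the wrist camera it gives the pose at the moment of the call.
- ctrl.close_job(): hands the job in, once; it reports no verdict.
Trained networks look in the newest picture that a camera, given by its name, has taken for a name from the list of things; names that differ only in an ending like _2 or _b are one class to them, and where a whole thing is asked for, a point or a joint stands for the part that bears it (a point fixed in the world has none). Each returns a list of dicts, best first, with "confidence" (0 to 1); they miss things now and then, are a little off and sometimes report something else, mostly with a low value. They report only what shows in the picture. A call takes as long as a camera call.
- ctrl.look_for(camera, target): "rect" ([centre column, centre row, width, height] in pixels, round what is visible of it).
- ctrl.masks_of(camera, target): "region" (480x640 bool, what is visible of it) and "rect" ([centre column, centre row, width, height] in pixels, round what is visible of it).
The state is a dict: "time": time; "joint_positions": joint angles; "qd": joint speeds; "joint_torque": joint torques, N m; "position": TCP position; "tool_rot": TCP orientation; "ft_force": force on the tool from outside, world axes, zero at the start; "torque": the same for the moment, N m; "grip_width": opening from 0.0 (shut) to 1.0 (fully open).
Only numpy, scipy, OpenCV 4.12 (cv2) and the standard library are available. Lean on these libraries where they do the work, as an engineer would, in place of code of your own. Each camera call takes 0.05 s, during which the arm holds its last target. There are 200 camera calls.

## Working session

There is one attempt and no reset: what is moved stays moved. The work goes in short steps, Python scripts to look and compute and a tool call to move; the robot and the scene stay as the last step left them, time stands still between calls to the robot, and variables do not carry over. Pictures are saved under pics/ and viewed, about 8 in all and at most 12, crops included, and the job is handed in when it is done.

Besides the shell and the picture viewer there is one more tool, called after "Call:" by a JSON object that holds its "api" and its "payload". move_arm: Moves the arm, as the interface text tells. Its arguments: {"type":"object","properties":{"dp":{"type":"array","items":{"type":"array","items":{"type":"number"}}},"turn":{"type":"array","items":{"type":"number"}},"jaw":{"type":"array","items":{"type":"number"}},"grip_force":{"type":"number"}},"required":["dp","turn","jaw"]}

```bash
mkdir -p pics; cat > h.py <<'E'
import numpy as np, cv2
from bench import ctrl
from scipy.spatial.transform import Rotation as R
def save(n,f,img=None):
    im=ctrl.get_image(n) if img is None else img
    cv2.imwrite('pics/'+f,im[:,:,::-1]); return im
def ray(n,u,v,info=None):
    i=info or ctrl.camera_info(n); K=np.array(i["intrinsics"]);E=np.array(i["extrinsics"])
    x=(u-K[0,2])/K[0,0]; y=(v-K[1,2])/K[1,1]
    if n=='wrist':
        r=np.hypot(x,y); s=np.sin(r)/r if r>1e-9 else 1; d=np.array([x*s,-y*s,-np.cos(r)])
    else: d=np.array([x,-y,-1])
    Rm=E[:3,:3]; return -Rm.T@E[:3,3], Rm.T@d
def at_z(n,u,v,z,info=None):
    c,d=ray(n,u,v,info); return c+d*(z-c[2])/d[2]
def proj(n,P,info=None):
    i=info or ctrl.camera_info(n); K=np.array(i["intrinsics"]);E=np.array(i["extrinsics"])
    p=E[:3,:3]@np.array(P)+E[:3,3]; a=np.array([p[0],-p[1],-p[2]])
    if n=='wrist':
        r=np.hypot(a[0],a[1]); t=np.arctan2(r,a[2]); q=a[:2]/max(r,1e-9)*t
    else: q=a[:2]/a[2]
    return np.array([K[0,0]*q[0]+K[0,2],K[1,1]*q[1]+K[1,2]])
E
python3 - <<'E'
from h import *
s=ctrl.get_state(); print(s)
ims=[save(n,n+'0.png') for n in ('top','scene')]
for n in ('top','scene'):
    i=ctrl.camera_info(n);print(n,np.round(i['intrinsics'],1).tolist(),np.round(ray(n,320,240)[0],3))
    for t in ('grinder_lid','grinder','lid_bar','spice_jar','pepper_mill','teaspoon','lemon'):
        try: print(t,[(np.round(d['rect']).tolist(),round(d['confidence'],2), np.round(at_z(n,*d['rect'][:2],0.05)[:2],3).tolist()) for d in ctrl.look_for(n,t)[:2]])
        except Exception as e: print(t,e)
E
```

```text
{'time': 0.0, 'joint_positions': array([-1.15590199,  0.32182268, -0.07007357,  1.45167436,  0.02264049,
        1.37081455, -0.05689127]), 'qd': array([-2.69025848e-03,  7.48346188e-04,  1.52652316e-03, -1.04952351e-04,
        6.49906148e-05, -1.40312172e-03, -8.21140932e-04]), 'joint_torque': array([ 1.29868763e-04, -4.91274691e+01, -4.03742613e-01, -3.12516475e+01,
       -6.38633547e-02,  4.40821680e-02,  1.56555138e-04]), 'position': array([0.2534453 , 0.59794464, 0.22146199]), 'tool_rot': array([-6.25255491e-01, -3.07849295e+00,  3.01095234e-03]), 'ft_force': array([-1.19944493,  0.33906847,  0.00317023]), 'torque': array([-0.01583069,  0.00159001, -0.01266558]), 'grip_width': 0.9982668075752732}
top [[542.6, 0.0, 317.0], [0.0, 542.6, 239.4], [0.0, 0.0, 1.0]] [ 0.438 -0.098  1.204]
grinder_lid [([231.0, 249.0, 45.0, 50.0], 0.75, [0.487, 0.084])]
grinder [([371.0, 251.0, 60.0, 55.0], 0.65, [0.481, -0.213])]
lid_bar [([233.0, 247.0, 50.0, 43.0], 0.64, [0.49, 0.08])]
spice_jar [([456.0, 232.0, 36.0, 22.0], 0.67, [0.522, -0.396])]
pepper_mill [([224.0, 180.0, 35.0, 37.0], 0.83, [0.634, 0.099])]
teaspoon [([295.0, 304.0, 15.0, 67.0], 0.92, [0.37, -0.052])]
lemon [([439.0, 274.0, 27.0, 35.0], 0.83, [0.431, -0.358])]
scene [[535.7, 0.0, 323.5], [0.0, 535.7, 237.6], [0.0, 0.0, 1.0]] [ 0.046 -1.091  0.58 ]
grinder_lid [([280.0, 248.0, 40.0, 32.0], 0.73, [0.462, 0.023]), ([331.0, 255.0, 31.0, 3.0], 0.58, [0.554, -0.068])]
grinder [([328.0, 284.0, 58.0, 77.0], 0.94, [0.483, -0.196])]
lid_bar [([283.0, 245.0, 37.0, 30.0], 0.87, [0.474, 0.034])]
spice_jar [([396.0, 326.0, 24.0, 54.0], 0.55, [0.522, -0.398])]
pepper_mill [([329.0, 213.0, 19.0, 64.0], 0.9, [0.674, 0.184])]
teaspoon [([282.0, 247.0, 39.0, 29.0], 0.63, [0.469, 0.028]), ([256.0, 284.0, 53.0, 16.0], 0.53, [0.348, -0.129])]
lemon [([341.0, 342.0, 44.0, 32.0], 0.96, [0.409, -0.398]), ([282.0, 248.0, 40.0, 29.0], 0.18, [0.468, 0.024])]
```

View pics/top0.png

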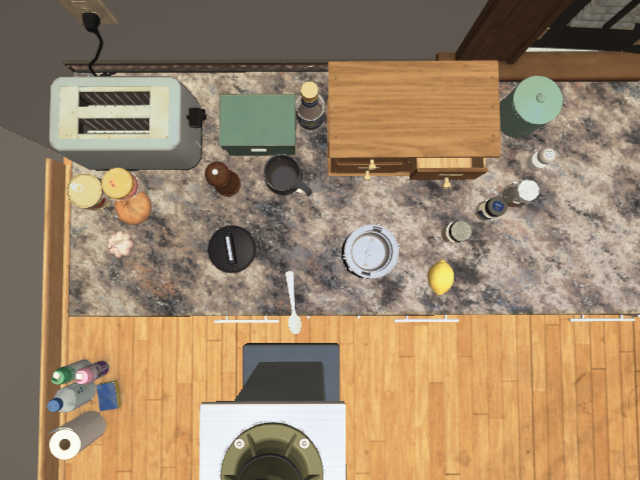

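View pics/scene0.png

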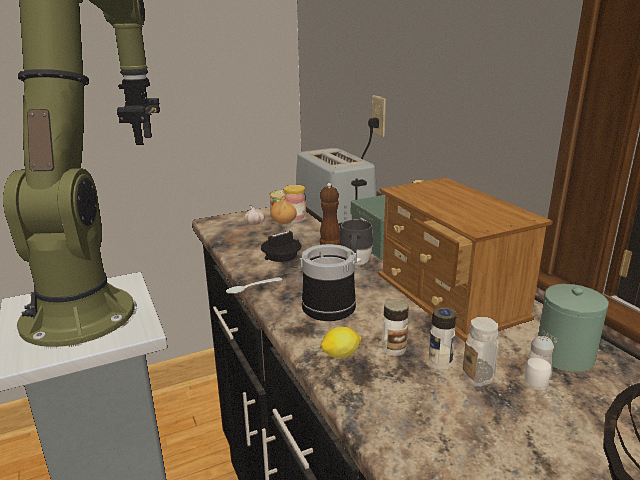

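The top picture shows the lid at about (232,249) with its bar nearly along world x, and the collar at (371,251). The lemon, jar, mill (223,178) and spoon are clear of both. Next I refine the measurements and compute the approach.

```bash
python3 - <<'E'
from h import *
im=ctrl.get_image('top')
a=cv2.resize(im[219:279,202:262],(480,480),interpolation=cv2.INTER_CUBIC);b=cv2.resize(im[217:285,337:405],(480,480),interpolation=cv2.INTER_CUBIC)
x=save('top','crop1.png',np.hstack([a,b])[:, :800] if 0 else cv2.resize(np.hstack([a,b]),(800,400)))
m=ctrl.masks_of('top','grinder_lid')[0]['region']
c=max(cv2.findContours(m.astype(np.uint8),0,1)[0],key=len); e=cv2.fitEllipse(c); print('lid ell',e, at_z('top',*e[0],0.027))
g=cv2.cvtColor(im,cv2.COLOR_RGB2GRAY)
br=(g>110)&(cv2.erode(cv2.morphologyEx(m.astype(np.uint8),3,np.ones((9,9))),np.ones((9,9)))>0)
v,u=np.nonzero(br); P=np.array([at_z('top',p,q,0.06)[:2] for p,q in zip(u,v)]); print(len(P),P.mean(0)); 
w,V=np.linalg.eigh(np.cov(P.T));print(np.sqrt(w),np.degrees(np.arctan2(V[1,1],V[0,1])))
s=ctrl.get_state();Rm=R.from_rotvec(s['tool_rot']).as_matrix();print(Rm)
print('units to (0.487,0.084,0.2)',Rm.T@(np.array([0.487,0.084,0.22])-s['position'])/0.03)
print(ctrl.camera_info('wrist'), ray('wrist',320,240))
E
```

```text
lid ell ((231.7721710205078, 249.1619415283203), (46.71348571777344, 47.82847595214844), 22.89328384399414) [0.48767378 0.08625577 0.027     ]
84 [0.48847595 0.08740405]
[0.00220124 0.01426055] -170.04597196978102
[[-9.20736712e-01  3.90184437e-01  1.08992221e-04]
 [ 3.90184449e-01  9.20736703e-01  1.40112014e-04]
 [-4.56836113e-05  1.71533345e-04 -9.99999984e-01]]
units to (0.487,0.084,0.2) [-13.85303517 -12.75587884   0.08602269]
{'intrinsics': array([[371.64829954,   0.        , 323.02530032],
       [  0.        , 371.64829954, 232.97676984],
       [  0.        ,   0.        ,   1.        ]]), 'extrinsics': array([[ 3.89598945e-01,  9.20984612e-01, -7.99739752e-05,
        -6.50620390e-01],
       [-8.84003656e-01,  3.73930737e-01, -2.80558979e-01,
         3.33306141e-02],
       [-2.58360597e-01,  1.09376179e-01,  9.59836785e-01,
        -3.91279273e-01],
       [ 0.00000000e+00,  0.00000000e+00,  0.00000000e+00,
         1.00000000e+00]])} (array([0.18185426, 0.62954466, 0.38486341]), array([ 0.271839  , -0.12391538, -0.95433146]))
```

View pics/crop1.png

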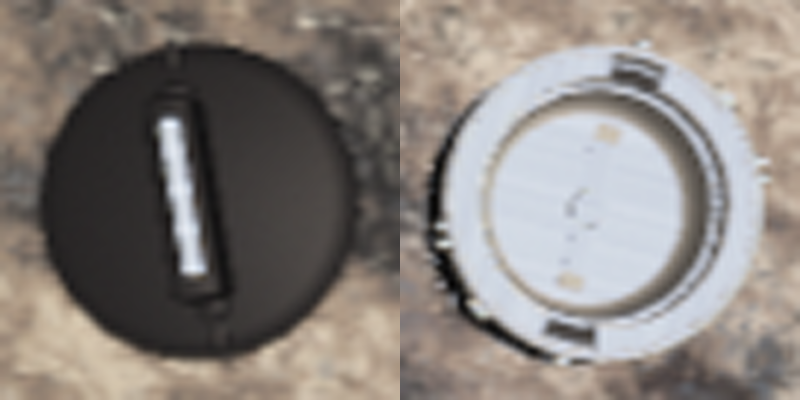

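The bar stands at about +10° and the notches at about −15° (crop pixels (638,70) and (570,330)). I move over the lid now.

Call:
{"api": "move_arm", "payload": {"dp": [[-1.5, -1.4, 0], [-3, -2.8, 0], [-4.5, -4.2, 0], [-5.5, -5.1, 0], [-6.5, -6.0, 0]], "turn": [0, 0, 0, 0, 0], "jaw": [1, 1, 1, 1, 1]}}

```text
time: 1.4
position: [0.3571, 0.3687, 0.2228]
tool_rot: [0.625, 3.078, 0.001]
ft_force: [1.1, 0.5, -0.1]
grip_width: 1.002
```

Call:
{"api": "move_arm", "payload": {"dp": [[-1.0, -0.9, 0], [-2, -1.8, 0], [-3.5, -3.2, 0], [-5, -4.6, 0], [-6.2, -5.7, 0]], "turn": [0, 0, 0, 0, 0], "jaw": [1, 1, 1, 1, 1]}}

```text
time: 1.9
position: [0.4525, 0.1588, 0.223]
tool_rot: [0.625, 3.078, 0.002]
ft_force: [0.9, -0.0, 0.4]
grip_width: 1.001
```

Call:
{"api": "move_arm", "payload": {"dp": [[-0.4, -0.4, 0], [-0.8, -0.8, 0], [-1.15, -1.05, 0], [-1.15, -1.05, 0], [-1.15, -1.05, 0]], "turn": [-1.3, -2.6, -4, -5.3, -6.6], "jaw": [1, 1, 1, 1, 1]}}

```text
time: 2.4
position: [0.4717, 0.1176, 0.2227]
tool_rot: [-0.28, 3.129, 0.001]
ft_force: [-0.1, 1.3, 0.9]
grip_width: 0.995
```

```bash
python3 - <<'E'
from h import *
s=ctrl.get_state(); info=ctrl.camera_info('wrist'); im=save('wrist','w1.png'); s=ctrl.get_state(); print(s['position'],s['tool_rot'],s['joint_positions'])
for t in ('lid_bar','grinder_lid','grinder'):
  for d in ctrl.masks_of('wrist',t)[:2]:
    m=d['region'].astype(np.uint8); c=max(cv2.findContours(m,0,1)[0],key=len); r=cv2.minAreaRect(c); e=cv2.fitEllipse(c)
    print(t,round(d['confidence'],2),d['rect'],r,e)
for n,P in (('bar',[0.488,0.087,0.06]),('flange',[.488,.087,.027]),('collar',[.481,-.213,.125])): print(n,proj('wrist',P,info))
E
```

```text
[0.47158578 0.11782787 0.22272439] [-2.87483681e-01  3.12802224e+00  3.35315587e-04] [-0.66106077 -0.04097907  0.35392246  1.85604603  0.01451471  1.32358919
  1.44313598]
lid_bar 0.66 [290.0, 216.4, 105.4, 102.6] ((290.25, 214.25001525878906), (102.53047180175781, 100.40916442871094), 45.0) ((290.10260009765625, 214.17555236816406), (100.01830291748047, 102.71377563476562), 112.34679412841797)
grinder_lid 0.84 [291.1, 217.2, 104.9, 105.8] ((290.25, 214.25001525878906), (102.53047180175781, 100.40916442871094), 45.0) ((290.0561828613281, 214.3189239501953), (99.93157196044922, 102.40399932861328), 121.1910400390625)
grinder 0.57 [49.6, 177.1, 98.3, 116.4] ((47.49999237060547, 178.0), (94.99998474121094, 115.99998474121094), 0.0) ((41.04816436767578, 172.88148498535156), (98.41613006591797, 121.0601577758789), 31.37534523010254)
bar [285.38725494 225.84057049]
flange [288.59134089 217.12887697]
collar [-12.20203405 185.9355422 ]
```

View pics/w1.png

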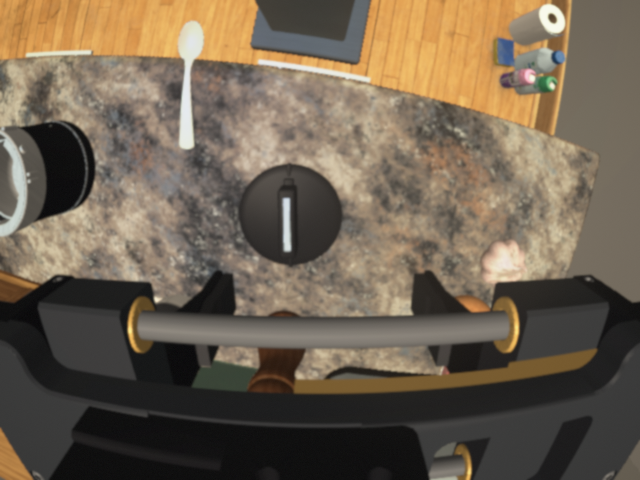

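The wrist view shows the lid at (290,214) with its bar nearly in line with the tool (bright top at (288,198)–(288,252)). I measure its line and centre.

```bash
cat >> h.py <<'E'
def lid(z_f=0.024,z_b=0.06):
    info=ctrl.camera_info('wrist'); im=ctrl.get_image('wrist'); s=ctrl.get_state()
    m=ctrl.masks_of('wrist','grinder_lid')[0]['region'].astype(np.uint8)
    c=max(cv2.findContours(m,0,1)[0],key=len)[:,0]
    P=np.array([at_z('wrist',*p,z_f,info)[:2] for p in c]).astype(np.float32)
    (cx,cy),r=cv2.minEnclosingCircle(P); e=cv2.fitEllipse((P*1e4).astype(np.float32))
    print('flange minc',cx,cy,r,'ell',np.array(e[0])/1e4,np.array(e[1])/1e4)
    g=cv2.cvtColor(im,cv2.COLOR_RGB2GRAY)
    full=np.zeros_like(m); cv2.fillConvexPoly(full,cv2.convexHull(c),1)
    v,u=np.nonzero((g>110)&(cv2.erode(full,np.ones((15,15)))>0))
    B=np.array([at_z('wrist',a,b,z_b,info)[:2] for a,b in zip(u,v)])
    (q,sz,an)=cv2.minAreaRect((B*1e4).astype(np.float32)); w,V=np.linalg.eigh(np.cov(B.T)); d=V[:,1]
    print('bar',len(B),B.mean(0),np.array(q)/1e4,np.array(sz)/1e4,'ang',np.degrees(np.arctan2(d[1],d[0]))%180)
    Rm=R.from_rotvec(s['tool_rot']).as_matrix(); print('tool',s['position'],'xang',np.degrees(np.arctan2(Rm[1,0],Rm[0,0]))%180)
    return im
E
python3 - <<'E'
from h import *
lid()
E
```

```text
flange minc 0.4875675439834595 0.08775565773248672 0.052857886999845505 ell [0.48725234 0.08748779] [0.10249478 0.10333042]
bar 416 [0.48675885 0.08755252] [0.48721055 0.0875645 ] [0.05094028 0.00719397] ang 9.51564312373577
tool [0.47142667 0.11828158 0.2226586 ] xang 9.919507599083914
```

Call:
{"api": "move_arm", "payload": {"dp": [[-0.35, -1.1, 0], [-0.35, -1.1, 1.2], [-0.35, -1.1, 2.7], [-0.35, -1.1, 4.0], [-0.35, -1.1, 4.0]], "turn": [0, 0, 0, 0, 0], "jaw": [1, 1, 1, 1, 1]}}

```text
time: 3.2
position: [0.4832, 0.0864, 0.0978]
tool_rot: [0.272, -3.12, 0.004]
ft_force: [-1.1, -0.7, -0.6]
grip_width: 0.997
```

```bash
python3 - <<'E'
from h import *
lid()
E
```

```text
flange minc 0.48740115761756897 0.08788720518350601 0.05326603353023529 ell [0.48648252 0.08759288] [0.10221016 0.10517177]
bar 895 [0.48526695 0.08734865] [0.48609268 0.0876967 ] [0.0488291  0.00643773] ang 9.702164604193541
tool [0.48559294 0.08698194 0.10087034] xang 9.985862848324217
```

Call:
{"api": "move_arm", "payload": {"dp": [[-0.05, 0, 0.8], [-0.05, 0, 1.5], [-0.05, 0, 2.0], [-0.05, 0, 2.13], [-0.05, 0, 2.13]], "turn": [0, 0, 0, 0, 0], "jaw": [1, 1, 1, 1, 1]}}

```text
time: 3.8
position: [0.4904, 0.0882, 0.0403]
tool_rot: [-0.275, 3.127, 0.001]
ft_force: [0.5, -1.2, 0.1]
grip_width: 1.0
```

Call:
{"api": "move_arm", "payload": {"dp": [[0, 0, 0], [0, 0, 0], [0, 0, 0], [0, 0, 0], [0, 0, 0]], "turn": [0, 0, 0, 0, 0], "jaw": [-1, -1, -1, -1, -1], "grip_force": 40}}

```text
time: 4.3
position: [0.4891, 0.0878, 0.0389]
tool_rot: [-0.275, 3.129, 0.0]
ft_force: [0.5, 1.0, -0.5]
grip_width: 0.632
```

Call:
{"api": "move_arm", "payload": {"dp": [[0, 0, 0], [0, 0, 0], [0, 0, 0], [0, 0, 0], [0, 0, 0]], "turn": [0, 0, 0, 0, 0], "jaw": [-1, -1, -1, -1, -1]}}

```text
time: 4.8
position: [0.4891, 0.0876, 0.0387]
tool_rot: [-0.275, 3.129, -0.0]
ft_force: [0.9, -0.6, -0.9]
grip_width: 0.183
```

Call:
{"api": "move_arm", "payload": {"dp": [[0, 0, 0], [0, 0, -0.5], [0, 0, -1.7], [0, 0, -3.2], [0, 0, -4.5]], "turn": [0, 0, 0, 0, 0], "jaw": [-1, -1, -1, -1, -1]}}

```text
time: 5.3
position: [0.4887, 0.0876, 0.1752]
tool_rot: [0.275, -3.129, 0.0]
ft_force: [0.9, 1.1, -2.3]
grip_width: 0.178
```

Call:
{"api": "move_arm", "payload": {"dp": [[0, 0, -0.5], [0, 0, -0.9], [0, 0, -0.9]], "turn": [0, 0, 0], "jaw": [-1, -1, -1]}}

```text
time: 5.6
position: [0.4896, 0.0879, 0.2016]
tool_rot: [-0.275, 3.128, 0.001]
ft_force: [1.0, 0.2, -1.4]
grip_width: 0.182
```

```bash
python3 - <<'E'
from h import *
im=save('top','top2.png'); g=cv2.cvtColor(im,cv2.COLOR_RGB2GRAY)
for d in ctrl.masks_of('top','collar')[:1]+ctrl.masks_of('top','grinder')[:1]:
    m=d['region'].astype(np.uint8); c=max(cv2.findContours(m,0,1)[0],key=len); e=cv2.fitEllipse(c); print(d['confidence'],d['rect'],e,at_z('top',*e[0],.125))
a=cv2.resize(im[211:291,331:411],(560,560),interpolation=cv2.INTER_CUBIC)
for r in (0.042,0.054):
    pass
save('top','crop2.png',a)
s=ctrl.get_state();Rm=R.from_rotvec(s['tool_rot']).as_matrix();print(s['position'],s['grip_width'],s['ft_force'],s['joint_positions']);print('u',Rm.T@(np.array([0.481,-0.213,s['position'][2]])-s['position'])/0.03)
E
```

```text
0.61 [368.9, 253.4, 60.1, 56.1] ((370.048583984375, 251.78675842285156), (53.98008728027344, 58.12956237792969), 72.74752044677734) [ 0.47715117 -0.20432558  0.125     ]
0.73 [370.6, 250.3, 62.6, 54.3] ((370.0160217285156, 251.7504425048828), (53.40433883666992, 57.76297378540039), 70.6951675415039) [ 0.47722376 -0.2042615   0.125     ]
[0.48806898 0.08756068 0.19909083] 0.17973827126159478 [-0.30033636 -0.75394799 -1.51042368] [-6.30875870e-01 -1.72180505e-03  4.01647540e-01  1.86806295e+00
  1.01237745e-03  1.27779897e+00  1.51645754e+00]
u [ 1.97817067e+00 -9.82427643e+00  9.60017235e-03]
```

View pics/crop2.png

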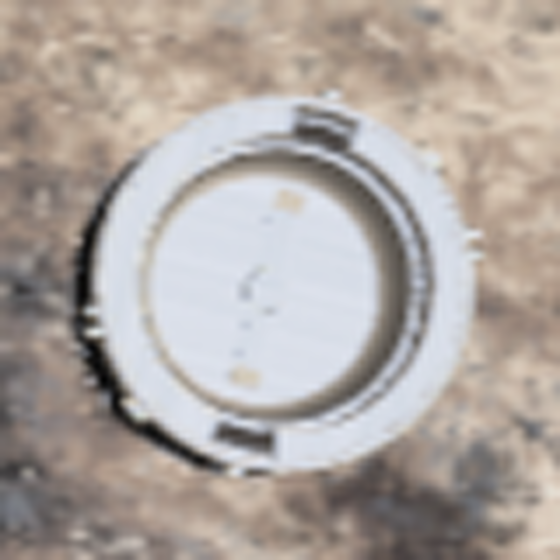

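The crop shows the collar centred at about (371.1,250.9) full-frame, with the notches along roughly −14°. The lid is held (opening 0.18). I carry it half way and rectify a wrist view to the rim plane.

Call:
{"api": "move_arm", "payload": {"dp": [[0.2, -1.0, 0], [0.5, -2.5, 0], [0.8, -4, 0], [1.0, -5, 0], [1.0, -5, 0]], "turn": [0, 0, 0, 0, 0], "jaw": [-1, -1, -1, -1, -1]}}

```text
time: 6.25
position: [0.4842, -0.071, 0.1995]
tool_rot: [0.261, -3.128, 0.003]
ft_force: [1.0, -0.6, -2.1]
grip_width: 0.18
```

```bash
cat >> h.py <<'E'
def rectify(n,c,z,half=0.07,N=560):
    info=ctrl.camera_info(n); im=ctrl.get_image(n)
    g=np.linspace(-half,half,N); M=np.zeros((N,N,2),np.float32)
    for i,dx in enumerate(g[::-1]):
        for j,dy in enumerate(g[::-1]): M[i,j]=proj(n,[c[0]+dx,c[1]+dy,z],info)
    return cv2.remap(im,M[...,0],M[...,1],cv2.INTER_CUBIC),im
E
python3 - <<'E'
from h import *
c=at_z('top',371.1,250.9,.125); print('top est',c)
for q in ((327,112),(243,447)): print(at_z('top',331+q[0]/7-.5,211+q[1]/7-.5,.125))
im,raw=rectify('wrist',[.4785,-.2065],.125); save('','rect1.png',im); print(ctrl.get_state()['position'])
E
```

```text
top est [ 0.4789081  -0.20643645  0.125     ]
[ 0.52758048 -0.21913785  0.125     ]
[ 0.43236156 -0.1942745   0.125     ]
[ 0.48456544 -0.06760298  0.19940738]
```

View pics/rect1.png

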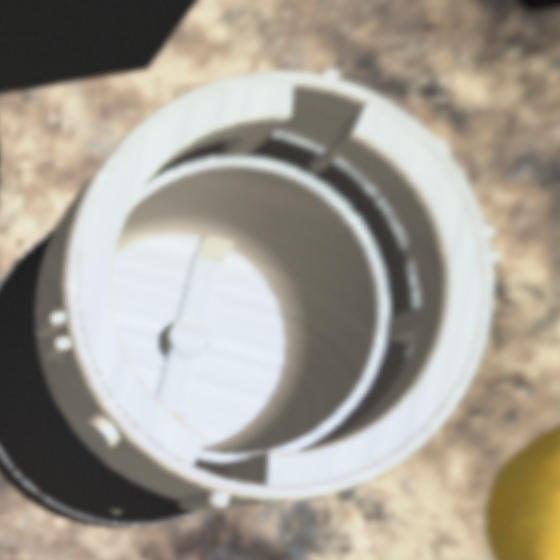

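The rectified view (0.25 mm per pixel) shows the rim centred at (280,285) with radius 213 px (53.5 mm, as it must be). The notches at (328,93) and (231,474) give −14.3°. Collar is therefore at about (0.478, −0.2065); I go above it with the turn.

Call:
{"api": "move_arm", "payload": {"dp": [[0.3, -1.2, 0], [0.6, -2.7, 0], [0.85, -4, 0], [0.93, -4.54, 0], [0.93, -4.54, 0]], "turn": [0.9, 1.9, 2.9, 3.9, 4.74], "jaw": [-1, -1, -1, -1, -1]}}

```text
time: 6.8
position: [0.4812, -0.2061, 0.1996]
tool_rot: [-0.384, -3.116, 0.002]
ft_force: [0.4, 0.4, -1.6]
grip_width: 0.181
```

Call:
{"api": "move_arm", "payload": {"dp": [[0, 0, 0], [0, 0, 0]], "turn": [0, 0], "jaw": [-1, -1]}}

```text
time: 7.0
position: [0.482, -0.2024, 0.1998]
tool_rot: [-0.367, -3.119, -0.001]
ft_force: [0.0, -0.5, -1.1]
grip_width: 0.179
```

```bash
cat >> h.py <<'E'
def held(off=0.0387,zf=0.026):
    from scipy.optimize import least_squares
    info=ctrl.camera_info('wrist'); im=ctrl.get_image('wrist'); s=ctrl.get_state(); p=s['position']
    Rm=R.from_rotvec(s['tool_rot']).as_matrix(); print('tcp',p,'xang',np.degrees(np.arctan2(Rm[1,0],Rm[0,0]))%180, 'grip',s['grip_width'],'F',s['ft_force'],s['torque'])
    ms=ctrl.masks_of('wrist','grinder_lid')
    if not ms: print('no lid'); return im,p,Rm
    m=ms[0]['region'].astype(np.uint8); c=max(cv2.findContours(m,0,1)[0],key=len)[:,0]
    P=np.array([at_z('wrist',*q,p[2]-off+zf,info)[:2] for q in c])
    f=lambda t:np.hypot(*(P-t).T)-.052
    r=least_squares(f,p[:2],loss='cauchy',f_scale=.0005); print('held lid c',r.x,'inl',np.mean(abs(r.fun)<.001),len(P),'tool frame mm',1e3*(Rm.T@np.r_[r.x-p[:2],0])[:2])
    return im,p,Rm
E
python3 - <<'E'
from h import *
im,p,Rm=held(); save('','w3.png',im)
E
```

```text
tcp [ 0.48209196 -0.20248876  0.19999838] xang 166.56869350183925 grip 0.17767392649631678 F [-0.01695462  0.18116337 -1.3826752 ] [ 0.01237212  0.03550243 -0.03026558]
held lid c [ 0.48008642 -0.20127462] inl 0.4685430463576159 604 tool frame mm [2.23271055 0.71509073]
```

View pics/w3.png

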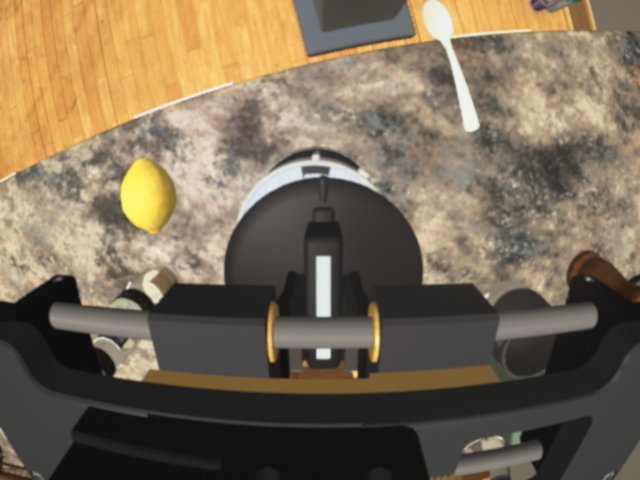

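The wrist view shows the lid held over the collar: near notch at (317,171), lid pointer at (323,190), so a little offset remains. I correct it, come lower and compare again.

Call:
{"api": "move_arm", "payload": {"dp": [[0.04, -0.16, 0], [0.04, -0.16, 0.5], [0.04, -0.16, 0.9], [0.04, -0.16, 0.9], [0.04, -0.16, 0.9]], "turn": [0.15, 0.15, 0.15, 0.15, 0.15], "jaw": [-1, -1, -1, -1, -1]}}

```text
time: 7.6
position: [0.4791, -0.2083, 0.1729]
tool_rot: [-0.394, -3.115, -0.0]
ft_force: [-0.2, -0.3, -1.3]
grip_width: 0.184
```

```bash
python3 - <<'E'
from h import *
held()
im,raw=rectify('wrist',[.478,-.2065],.125)
im2,_=rectify('wrist',[.478,-.2065],ctrl.get_state()['position'][2]-.0387+.026)
save('','rect2.png',np.hstack([im[260:],im2[260:]])[:, :].copy() if 0 else cv2.resize(np.hstack([im[230:],im2[230:]]),(800,236)))
E
```

```text
tcp [ 0.47954315 -0.20853781  0.17346612] xang 165.59108609636604 grip 0.1794821249494161 F [-0.58432368 -0.08036928 -1.28095517] [-0.04529917 -0.01904565 -0.01377012]
held lid c [ 0.47673952 -0.20690798] inl 0.48412698412698413 630 tool frame mm [3.12101517 0.88090677]
```

View pics/rect2.png

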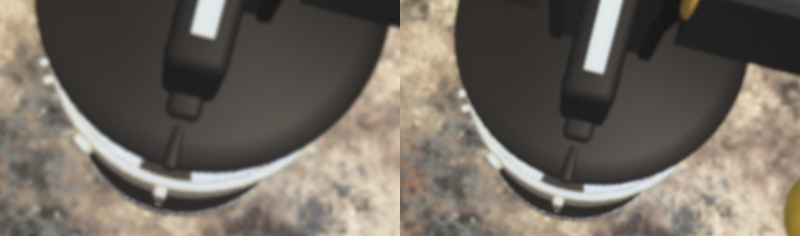

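Pointer and notch agree to about 1.4 mm and 1°, inside the play. I go down gently with a force check.

Call:
{"api": "move_arm", "payload": {"dp": [[0, 0.02, 0.1], [0, 0.02, 0.2], [0, 0.02, 0.3], [0, 0.02, 0.4], [0, 0.02, 0.5]], "turn": [0, 0, 0, 0, 0], "jaw": [-1, -1, -1, -1, -1]}}

```text
time: 8.3
position: [0.4797, -0.2079, 0.1583]
tool_rot: [-0.394, -3.117, -0.0]
ft_force: [0.2, -0.6, -1.3]
grip_width: 0.176
```

Call:
{"api": "move_arm", "payload": {"dp": [[0, 0, 0.05], [0, 0, 0.1], [0, 0, 0.15], [0, 0, 0.15]], "turn": [0, 0, 0, 0], "jaw": [-1, -1, -1, -1]}}

```text
time: 8.7
position: [0.4796, -0.2079, 0.154]
tool_rot: [-0.394, -3.117, -0.0]
ft_force: [0.5, 1.1, -1.3]
grip_width: 0.182
```

Call:
{"api": "move_arm", "payload": {"dp": [[0, 0, 0.1], [0, 0, 0.2], [0, 0, 0.3], [0, 0, 0.36], [0, 0, 0.36]], "turn": [0, 0, 0, 0, 0], "jaw": [-1, -1, -1, -1, -1]}}

```text
time: 9.2
position: [0.4795, -0.2079, 0.143]
tool_rot: [-0.394, -3.116, -0.0]
ft_force: [-0.0, 0.4, -0.2]
grip_width: 0.185
```

Call:
{"api": "move_arm", "payload": {"dp": [[0, 0, 0.05], [0, 0, 0.1], [0, 0, 0.1]], "turn": [0, 0, 0], "jaw": [-1, -1, -1]}}

```text
time: 9.5
position: [0.4799, -0.208, 0.1417]
tool_rot: [0.394, 3.116, 0.001]
ft_force: [-3.4, 1.2, 6.9]
grip_width: 0.181
```

Upward force appears exactly at the seated height (TCP 0.1417), so the flange rests on the rim. Now the twist, in stages.

Call:
{"api": "move_arm", "payload": {"dp": [[0, -0.003, 0], [0, -0.006, 0], [0, -0.01, 0], [0.005, -0.014, 0], [0.005, -0.017, 0]], "turn": [0.8, 1.6, 2.4, 3.2, 4.0], "jaw": [-1, -1, -1, -1, -1]}}

```text
time: 10.0
position: [0.4804, -0.209, 0.1417]
tool_rot: [0.932, 2.998, -0.0]
ft_force: [-1.5, 0.2, 4.6]
grip_width: 0.178
```

```bash
python3 - <<'E'
from h import *
held()
E
```

```text
tcp [ 0.48035572 -0.20899692  0.14165893] xang 145.32112079627578 grip 0.17999224548734333 F [-1.79108159  0.04178127  5.86158408] [-0.15991711  0.36477344  0.16904529]
held lid c [ 0.47850045 -0.20731227] inl 0.48599670510708404 607 tool frame mm [2.48420476 0.32977815]
```

Call:
{"api": "move_arm", "payload": {"dp": [[0, -0.002, 0], [0, -0.005, 0], [0, -0.008, 0], [0.003, -0.012, 0], [0.003, -0.012, 0]], "turn": [0.8, 1.6, 2.4, 2.9, 2.9], "jaw": [-1, -1, -1, -1, -1]}}

```text
time: 10.6
position: [0.48, -0.2094, 0.1417]
tool_rot: [1.299, 2.858, -0.0]
ft_force: [-0.9, -1.1, 5.8]
grip_width: 0.181
```

```bash
python3 - <<'E'
from h import *
held()
im,raw=rectify('wrist',[.478,-.2065],.122,half=.065); sc=cv2.resize(ctrl.get_image('scene')[225:325,275:375],(560,560),interpolation=cv2.INTER_CUBIC)
save('','end1.png',cv2.resize(np.hstack([im,sc]),(800,400)))
save('','end1w.png',cv2.resize(raw[100:340,200:480],(700,600),interpolation=cv2.INTER_CUBIC))
E
```

```text
tcp [ 0.48001625 -0.20943128  0.14167209] xang 131.1660170373833 grip 0.18283386676928656 F [-2.01540237 -0.22886837  5.30787876] [-0.17285556  0.38005084  0.17993178]
held lid c [ 0.47815487 -0.20741384] inl 0.4910277324632953 613 tool frame mm [ 2.74397492 -0.07328364]
```

View pics/end1.png

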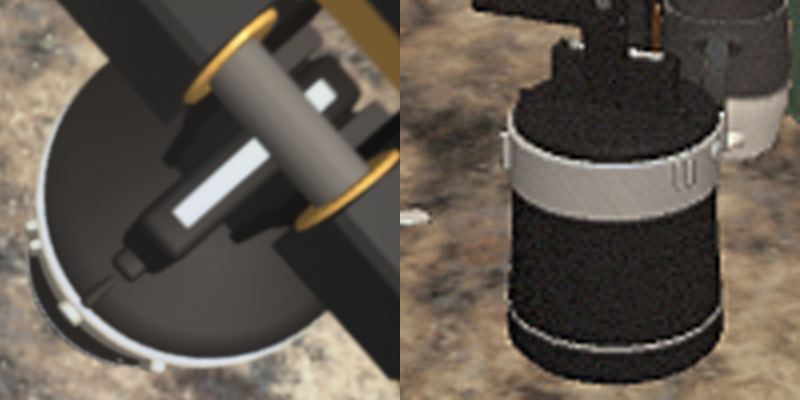

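View pics/end1w.png

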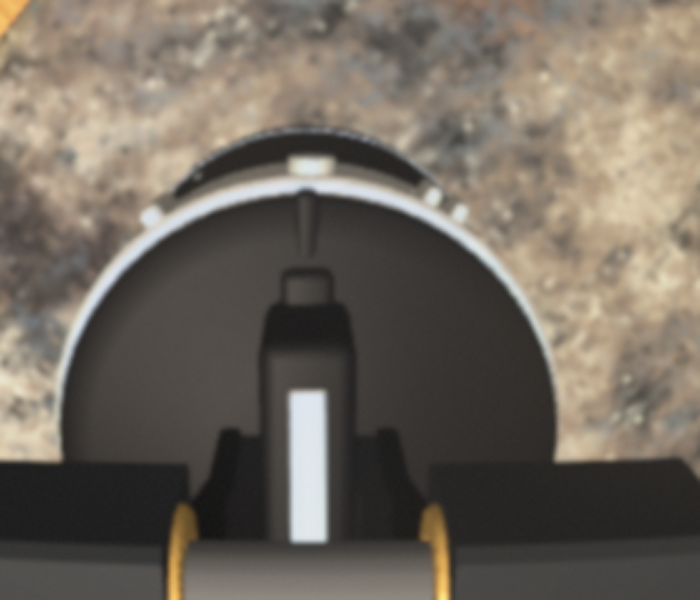

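The wrist view shows the lid's pointer at (307,195) level with the round boss at (312,165). The notch rib is at (152,215) and the lock's double rib at (432–460,205). The scene view shows the flange flat on the rim. I hold briefly, check and hand in.

Call:
{"api": "move_arm", "payload": {"dp": [[0, 0, 0], [0, 0, 0], [0, 0, 0], [0, 0, 0], [0, 0, 0]], "turn": [0, 0, 0, 0, 0], "jaw": [-1, -1, -1, -1, -1]}}

```text
time: 11.3
position: [0.48, -0.2094, 0.1417]
tool_rot: [1.298, 2.859, 0.0]
ft_force: [-1.2, -0.3, 5.5]
grip_width: 0.179
```

```bash
python3 - <<'E'
from h import *
held()
ctrl.get_image('top')
for t in ('spice_jar','pepper_mill','teaspoon','lemon'): print(t,[np.round(d['rect']).tolist() for d in ctrl.look_for('top',t)[:1]])
s=ctrl.get_state();print(s['time'],s['grip_width'],s['ft_force'],s['torque']); print(ctrl.close_job())
E
```

```text
tcp [ 0.48000915 -0.20941345  0.14166964] xang 131.1697732561826 grip 0.17999139391220406 F [-2.07995177 -0.09389224  5.81094588] [-0.15977226  0.32621317  0.22899632]
held lid c [ 0.47829781 -0.20746147] inl 0.48220064724919093 618 tool frame mm [ 2.59592865 -0.00324791]
spice_jar [[460.0, 233.0, 29.0, 24.0]]
pepper_mill [[223.0, 180.0, 37.0, 39.0]]
teaspoon [[296.0, 303.0, 15.0, 70.0]]
lemon [[440.0, 277.0, 26.0, 32.0]]
11.65 0.17929671167477537 [-0.58778858 -0.20291983  5.95266969] [-0.10252072  0.35133007  0.13142218]
the job is handed in; nothing more can be done
None
```

The lid is seated in the collar and held twisted at pulse. I handed the job in at 11.65 s, still gripping the lid bar at 40 N.

- **Seating:** the lid went down with no contact until TCP height 0.1417 m, the height expected for the flange resting on the rim. The upward push there was about 6 N.
- **Twist:** the tool turned 34.4° clockwise, and the wrist picture shows the pointer level with the round boss to about 1°. It is well short of the lock's double rib. The tool angle held steady over the last hold of about half a second, with about 0.13–0.23 N m of moment at the wrist.
- **Other things:** the spice jar, pepper mill, teaspoon and lemon were found at the same places in the top view as at the start, within 4 pixels.
- **Disagreements:** the wrist and top cameras differed by about 1.5 mm on the collar centre. The wrist fit of the held lid's offset along the bar ranged from 2.2 to 3.1 mm, against about 1.5 mm before the grasp. Both were within the play. No check failed.

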